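# Unclip the charged battery and clip it into the label printer

### The job

Move the charged battery from the charger into the empty battery well of the label printer. To free it, squeeze its two orange snap tabs and press it gently down against its spring until the tabs give, then lift it out with the tabs held in; push it gently into the printer's well as far as it goes and let go there, so that both tabs spring out and it stays clipped. Never pull hard on a latched battery or ram it against either well, and leave everything else where it stands.

Things in the scene. Friction and masses are not known exactly. Their poses are not given: they have to be found in the camera images.
- pack: charged battery: black upright block 50 (x) x 48 (y) x 94 mm, green label, an orange snap tab on each y side; about 0.2 kg; latched in the charger at the start. Origin: centre of its underside, z up. Each tab has a leg down to a hook at z = 6 to 13 mm that reaches out to y = +-30.5 mm (+-25 mm pressed) and ends in a 3 mm upturned lip.
- pack_grip (a point): midpoint between the two thumb pads, 74 mm above the pack's underside, where to squeeze along the pack's y. The pads are 30 mm wide (x), span 58 to 84 mm above the underside; outer faces at y = +-31 mm when out, +-25.5 mm fully in (62 and 51 mm across).
- pack_top (a point): centre of the pack's flat top, 94 mm above its underside
- pack_tab_a (a joint): travel of the thumb pad on the pack's +y side: 0 = out, 0.0055 m = pressed fully in; spring 4 to 7.5 N (11 N while the hook is caught). The hook hangs on it by a springy leg: in a well its lip is caught behind a catch, so squeezed pads go in but the hook stays and pulling does not free it until the pack is pushed down at least 3 mm; then the hook snaps in too.
- pack_tab_b (a joint): the same for the tab on the pack's -y side
- charger: grey charging dock fixed on the table, 110 (x) x 120 (y) x 58 mm high, battery well in the middle. Origin: under the well's centre at table level, axes parallel to those of the latched pack.
- charger_mouth (a point): centre of the charger's well at its rim, 58 mm above the table
- charger_latch (a point): where the latched pack's underside centre is, 18 mm above the table. A firm stop lies 5.5 mm lower. A spring ejector under the pack pushes it up with 7 N when latched, 9 N at the stop, 4.5 N at its upper end 7 mm above the latched height.
- printer: white cordless label printer fixed on the table, 170 (x, from -50 to +120 mm) x 130 (y) x 58 mm high, blue roll cover up to z = 80 mm at x = 52 to 112 mm, empty battery well with black bevelled mouth. Origin: under the well's centre at table level. The pack goes in upright, tabs towards the printer's +y and -y (either way round).
- printer_mouth (a point): centre of the printer's well at its rim, 58 mm above the table; mouth 52.6 (x) x 52 (y) mm with a 5 mm bevel all round (clearance for the pressed pack 1.3 mm in x, 1 mm in y a side). Inside are catches, ejector and stop like the charger's; pressed tabs slide past the catches.
- printer_base (a point): table level under the printer's well. The catches and stop of this well lie at a height that differs unseen from start to start: the latched pack's underside is 12 to 24 mm above this point, the stop 5.5 mm lower; feel for it. Let go within 1.5 mm of the stop, the tabs spring out and hold; let go higher, the pack stays loose (pushing its top down to the stop then clips it too).
- spent_pack: empty battery pack, same size, with red label and grey tabs, lying on its side on the table at the right (about 94 x 61 x 51 mm); leave it. Origin: on the table, under its middle
- label_roll: roll of round stickers standing on its end, 68 mm wide, 46 mm high, towards the back left; origin under its centre; leave it
- favour_box: small black carton 66 x 110 x 34 mm towards the back right; origin under its centre; leave it
Things that resemble listed ones, but are neither listed nor needed, are in the scene too. Leave any pink look-alike of the charger alone.

How it is judged (in metres and radians):
On the way:
1. the charged battery is lifted out of the charger, clear above its rim (z of pack in the frame of charger above 0.07 m), for 0.1 s.
At the end, for the whole second after the job is handed in: The charged battery stands upright in the printer's well (within 4 mm of its centre, 0.08 rad of upright, 0.1 rad of square, underside no higher than 26.5 mm over the table), both tabs sprung out to within 2 mm under the catches, released and at rest (horizontal distance between pack and printer_mouth below 0.004 m and z of pack in the frame of printer below 0.0265 m and angle between pack's own z axis and vertical below 0.08 rad and angle between the y axis of pack and the y axis of printer, either way round below 0.1 rad and value of joint each of pack_tab_a, pack_tab_b below 0.002 m and linear speed of pack below 0.02 m/s); the robot touches nothing.
It fails at once if battery pulled, pried or rammed against the charger with contact forces adding up to more than 45 N (17 N at rest when latched) (contact force between pack and charger above 45 N).
It fails at once if battery rammed against the printer with contact forces adding up to more than 30 N while its tabs are in, or 45 N at any time ((contact force between pack and printer above 30 N and value of joint each of pack_tab_a, pack_tab_b above 0.004 m) or contact force between pack and printer above 45 N).
It fails at once if another thing on the table shifted by more than 20 mm (distance of any of spent_pack, label_roll, favour_box from where it was at the start of the episode above 0.02 m).
It also fails if it takes over 48 s, if anything falls off the work surface, if the arm or the gripper's body presses on something with over 40 N, if the wrist force passes 120 N, or if a joint passes its speed limit or range.

### The arm

A 6-joint arm with a two-finger parallel gripper is mounted at the origin on a cart in front of the work surface, level with it; the furniture and walls round the work are solid. World frame = base frame: x ahead of the robot, y to its left, z up, the work surface at z = 0. Lengths are in mm, angles in degrees, forces in N, time in s.
With the tool pointing down it reaches from about 300 to 850 mm from the base axis. Payload 4.2 kg.
Tool frame: the origin (TCP) lies at the very end of the fingers, on their centre line; the grasp point (between the pads) lies 19 mm behind it (env.grip_point_offset is the distance from the TCP to the grasp point, in mm); z points along the fingers, y is the line along which they close (so a half turn about z gives the same grasp; the last joint's range is limited). The gripper opens to 91 mm and grips with 3 to 60 N. Pads are 32 mm wide; open, the fingers measure 118 mm over their backs; the gripper's body (76 mm by 178 mm) begins 60 mm behind the grasp point.
Start: joints at [68.87, 18.312, 89.639, -0, 72.044, -1.146], TCP at [196.521, 540.391, 213.976] pointing down, gripper open.
Joint ranges: [-177.97, 177.97], [-48.28, 115.42], [12.27, 149.76], [-77.06, 257.06], [2.81, 150.46], [-146.56, 146.56]. Speed limits (degrees/s): [147.25, 147.25, 180, 180, 180, 180].

### API

Orientations are given as [roll, pitch, yaw] about the fixed x, y, z axes, in that order (R = Rz(yaw) Ry(pitch) Rx(roll)).
In Python, from workcell import env gives the robot as it stands. The module is installed in compiled form; this text tells all that it offers.
- The arm moves only by the tool arm_command, never from a script. Its argument "rows" is a list of rows, each an object with "delta_pos": the shift along the tool's x, y, z in mm, a list of three; "roll": the turn about the tool's z in units of 5 degrees (1.0 is 5 degrees); "jaw": the opening in per cent of the stroke, from 0 (shut) to 100 (fully open). A call has 1 to 20 rows; each row is the pose to reach, as a shift and turn from the pose commanded when the call began, along the tool's axes at that moment; what a row does not reach only later rows make up. A row lasts 1/12 s, in which the tool goes at most 41.7 mm and 7.16 degrees, less where a joint would pass 70% of its speed; a pose out of reach is approached as far as the arm can. A call with a gripper value outside its range is refused whole. The fingers move at their own pace and stop on an object; "squeeze" is the grip in N (left out, the last holds). Time passes only in rows, so rows that repeat a pose let the fingers close. It gives the time, the measured TCP pose, the force, the opening and the grip force at its end, in the units of the state.
- env.state(): the state, without advancing time (a new reading comes with each control period).
- env.grab_frame(name): name is "scene" or "top" or "wrist"; returns a dict with "img" (400x640x3 uint8, blue, green, red), "z_map" (400x640 float32, mm along the optical axis (not along the pixel's ray), 0 where there is no reading), "fov_y" (degrees; the focal length in pixels is half the picture's height over the tangent of half this angle, whatever the lens; pixels are square), "cx", "cy" (the principal point, pixels), "R" (3x3) and "t" (3): a world point X has camera coordinates R X + t; the wrist camera has in their place "T_tool_cam" (4x4, takes a point from camera to tool coordinates, whose origin is the TCP and whose axes are the flange's). Camera axes: x right, y down, z forward; pixel columns grow to the right and rows downward; lengths in mm; the calibration is good to about 2 mm. A picture is of the moment at which its call begins: read the wrist's pose just before it.
- env.job_done(): hands the job in; it is judged then, once.
The state is a dict: "time_s": time; "qpos": joint angles; "qvel": joint speeds; "effort": joint torques, N m; "ee_pos": TCP position; "ee_rot": TCP orientation; "force": force on the tool from outside, world axes, zero at the start; "torque": the same for the moment, N m; "gripper_width": finger opening in mm; "gripper_force": force on a finger pad.
Only numpy, scipy, OpenCV 4.12 (cv2) and the standard library are available. Lean on these libraries where they do the work, as an engineer would, in place of code of your own. Each camera call takes 0.05 s, during which the arm holds its last target. There are 200 camera calls.

## Working session

There is one attempt and no reset: what is moved stays moved. The work goes in short steps, Python scripts to look and compute and a tool call to move; the robot and the scene stay as the last step left them, time stands still between calls to the robot, and variables do not carry over. Pictures are saved under pics/ and viewed, at most 10 in all, crops included, and the job is handed in when it is done.

Besides the shell and the picture viewer there is one more tool, called as a command line: name --argument value ..., lists and objects as JSON in quotes. arm_command: Moves the arm, as the interface text tells. Its arguments: {"type":"object","properties":{"rows":{"type":"array"},"squeeze":{"type":"number"}},"required":["rows"]}

```bash
mkdir -p pics; cat > h.py <<'E'
import numpy as np, cv2
from workcell import env
def grab(n,save=None):
    s=env.state(); f=env.grab_frame(n); f['state']=s
    h=f['img'].shape[0]; f['f']=h/2/np.tan(np.radians(f['fov_y']/2))
    if save: cv2.imwrite('pics/'+save,f['img'])
    return f
def Rt(f):
    if 'R' in f and f['R'] is not None and 'T_tool_cam' not in f: return np.array(f['R']),np.array(f['t'])
    from scipy.spatial.transform import Rotation as Ro
    s=f['state'];T=np.eye(4);T[:3,:3]=Ro.from_euler('xyz',s['ee_rot'],degrees=True).as_matrix();T[:3,3]=s['ee_pos']
    M=np.linalg.inv(T@np.array(f['T_tool_cam'])); return M[:3,:3],M[:3,3]
def ray(f,u,v,z):
    R,t=Rt(f); d=R.T@np.array([(u-f['cx'])/f['f'],(v-f['cy'])/f['f'],1]); c=-R.T@t
    return c+d*(z-c[2])/d[2]
def cloud(f):
    R,t=Rt(f);Z=f['z_map'];v,u=np.mgrid[:Z.shape[0],:Z.shape[1]]
    P=np.stack([(u-f['cx'])/f['f']*Z,(v-f['cy'])/f['f']*Z,Z],-1)
    W=(P-t)@R; W[Z==0]=np.nan; return W
E
python3 - <<'E'
from h import *
print(env.state(), env.grip_point_offset)
for n in('top','scene','wrist'):
    f=grab(n,n+'0.png'); print(n,f['fov_y'],f['cx'],f['cy'],f.get('R'),f.get('t'),f.get('T_tool_cam'))
E
```

```text
{'time_s': 0.0, 'qpos': array([ 6.88690182e+01,  1.83513636e+01,  8.97058034e+01,  3.39008285e-04,
        7.20449230e+01, -1.14344154e+00]), 'qvel': array([ 0.07070861,  0.09030025, -0.08537628,  0.05141653,  0.00580902,
        0.01758476]), 'effort': array([ 2.00644143e-03, -4.12451112e+01, -2.31977731e+01,  7.28337374e-02,
        4.57391236e-02, -1.35257110e-04]), 'ee_pos': array([196.33510666, 539.90154903, 213.12715887]), 'ee_rot': array([-1.79897937e+02, -2.35950223e-03,  1.60012353e+02]), 'force': array([-0.20865046, -0.67246492, -1.16349271]), 'torque': array([ 0.0190626 , -0.03556487, -0.03762894]), 'gripper_force': 0.0, 'gripper_width': 91.07866862430063} 18.8
top 50.053984127170395 317.30219717493367 197.88804201985837 [[-0.00558262 -0.99998284 -0.00177395]
 [-0.99609451  0.00571721 -0.08810814]
 [ 0.08811677  0.00127515 -0.99610934]] [ -57.68015942  611.09950575 1379.52034879] None
scene 55.85748896848997 320.7298951812628 203.01117154519298 [[ 0.84825461 -0.52920708 -0.02009928]
 [-0.30265616 -0.45327808 -0.83841412]
 [ 0.43458413  0.71727181 -0.544663  ]] [-534.57211263  247.01360026  794.10021934] None
wrist 61.62287101105445 314.9640379708067 199.84258065971704 None None [[-9.22396508e-04 -9.57940220e-01 -2.86966346e-01  8.24204766e+01]
 [ 9.99999481e-01 -1.00765857e-03  1.49427421e-04 -3.71424401e-01]
 [-4.32306634e-04 -2.86966059e-01  9.57940653e-01 -1.71343879e+02]
 [ 0.00000000e+00  0.00000000e+00  0.00000000e+00  1.00000000e+00]]
```

View pics/top0.png

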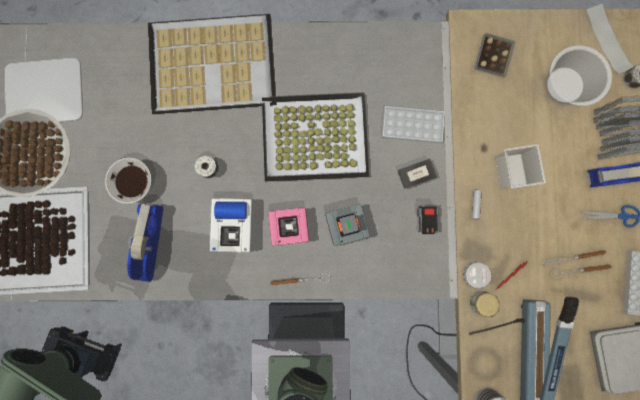

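View pics/scene0.png

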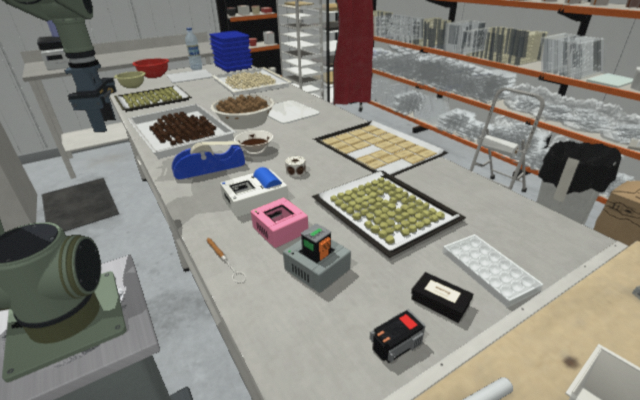

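Top view: the printer is at (230,225), the pink look-alike of the charger at (290,226) and the grey charger with the green/orange pack at (347,224). The spent pack is at (428,218). Candidates for the pack are the green-label pack at (347,224) and the red-label spent pack at (428,218); I choose the first. In the scene view the pack is at (318,243) and the printer at (253,190).

```bash
python3 - <<'E'
from h import *
f=grab('top'); W=cloud(f)
print(ray(f,347,224,112),ray(f,230,235,58),f['f'])
c=cv2.resize(f['img'][185:265,195:385],None,fx=4,fy=4,interpolation=cv2.INTER_CUBIC); cv2.imwrite('pics/c1.png',c)
for r in ((347,222),(230,250),(290,240),(428,218)): print(r,W[r[1],r[0]])
m=(W[...,2]>98)&(W[...,0]>250)&(W[...,0]<650)&(abs(W[...,1])<250); p=W[m]; print(p.mean(0) if len(p) else 0,len(p)); print(cv2.minAreaRect(p[:,:2].astype(np.float32)))
E
```

```text
[ 522.31985134 -151.87797872  112.        ] [490.87108446 217.72231607  58.        ] 428.3743867557988
(347, 222) [ 528.23993984 -151.50708215  118.5415792 ]
(230, 250) [443.33779298 217.43678356  56.52136934]
(290, 240) [473.95455425  26.42099639  58.84491499]
(428, 218) [ 541.55525902 -415.15531891   55.69251556]
[ 523.10275076 -156.41879773  111.51362865] 306
((523.2984008789062, -156.72604370117188), (50.86288833618164, 61.75262451171875), 14.89684772491455)
```

View pics/c1.png

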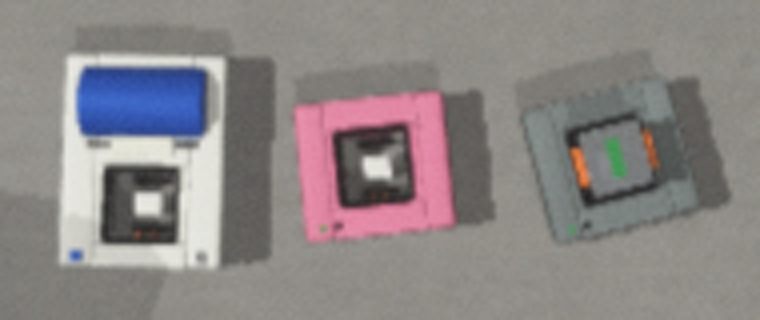

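arm_command --rows '[{"delta_pos":[-195,-100,0],"roll":-2,"jaw":100},{"delta_pos":[-195,-100,0],"roll":-2,"jaw":100},{"delta_pos":[-195,-100,0],"roll":-2,"jaw":100},{"delta_pos":[-195,-100,0],"roll":-2,"jaw":100},{"delta_pos":[-195,-100,0],"roll":-2,"jaw":100},{"delta_pos":[-390,-202,0],"roll":-4,"jaw":100},{"delta_pos":[-390,-202,0],"roll":-4,"jaw":100},{"delta_pos":[-390,-202,0],"roll":-4,"jaw":100},{"delta_pos":[-390,-202,0],"roll":-4,"jaw":100},{"delta_pos":[-390,-202,0],"roll":-4,"jaw":100},{"delta_pos":[-390,-202,0],"roll":-4,"jaw":100},{"delta_pos":[-390,-202,0],"roll":-4,"jaw":100},{"delta_pos":[-390,-202,0],"roll":-4,"jaw":100},{"delta_pos":[-390,-202,0],"roll":-4,"jaw":100},{"delta_pos":[-390,-202,0],"roll":-4,"jaw":100},{"delta_pos":[-390,-202,0],"roll":-4,"jaw":100}]'

```text
time_s: 1.53
ee_pos: [493.2, 218.3, 214.0]
ee_rot: [180.0, -0.0, -179.9]
force: [0.3, -0.5, -0.3]
gripper_width: 91.4
gripper_force: 0.0
```

```bash
python3 - <<'E'
from h import *
f=grab('wrist','w1.png'); print(f['state'])
np.save('w1.npy',f,allow_pickle=True)
E
```

```text
{'time_s': 1.5333, 'qpos': array([ 2.26388459e+01,  1.50982035e+01,  9.42607554e+01,  1.79154312e-02,
        7.06444612e+01, -6.74888114e+01]), 'qvel': array([ 0.07476593,  0.03365209, -0.15712894, -0.18147184,  0.03890166,
       -0.16714412]), 'effort': array([-3.04613644e-01, -3.77456117e+01, -2.29340118e+01, -1.69799651e-02,
        8.38423683e-02,  1.85706544e-03]), 'ee_pos': array([493.1879328 , 218.25409124, 214.00493346]), 'ee_rot': array([ 1.79985695e+02, -9.63169101e-03, -1.79878280e+02]), 'force': array([ 0.29320731, -0.47654291, -0.34257853]), 'torque': array([0.00405906, 0.01142899, 0.00567648]), 'gripper_force': 0.0, 'gripper_width': 91.3666172716288}
```

View pics/w1.png

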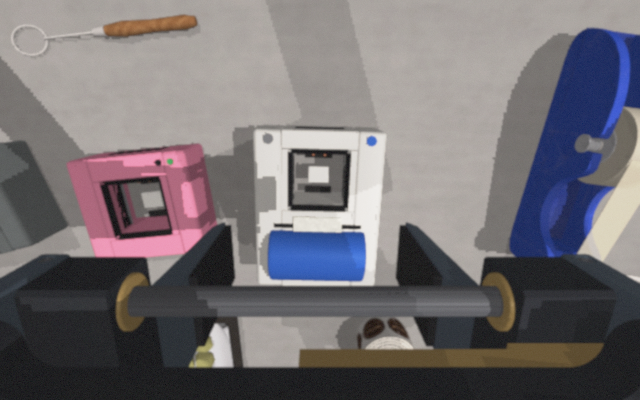

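Wrist view: the printer's black bevelled well is at about (320,180), the blue cover is below it at (317,256) and the pink look-alike is at left (140,200). The well is visible without obstruction.

```bash
cat >> h.py <<'E'
def rect(f,mask,z):
    cs,_=cv2.findContours(mask.astype(np.uint8),cv2.RETR_EXTERNAL,cv2.CHAIN_APPROX_NONE)
    c=max(cs,key=cv2.contourArea)[:,0]
    P=np.array([ray(f,u,v,z)[:2] for u,v in c],np.float32)
    r=cv2.minAreaRect(P); x,y,w,h=cv2.boundingRect(c)
    return r,(x,y,w,h)
E
python3 - <<'E'
from h import *
f=np.load('w1.npy',allow_pickle=True).item()
g=f['img'].max(2).astype(int)
m=np.zeros(g.shape,bool); m[140:220,272:368]=1
for th in(60,80,110): 
    print(th,rect(f,cv2.morphologyEx(((g<th)&m).astype(np.uint8),cv2.MORPH_CLOSE,np.ones((3,3))),58))
w=(f['img'].min(2)>150); m[:]=0; m[110:290,240:395]=1
print('white',rect(f,w&m,58))
W=cloud(f); print(W[180,270],W[180,370],W[140,320])
E
```

```text
60 (((488.6031188964844, 221.78968811035156), (58.95763397216797, 61.0862922668457), 88.79653930664062), (289, 150, 61, 60))
80 (((488.6776428222656, 221.97598266601562), (59.33327865600586, 61.746402740478516), 88.79653930664062), (289, 150, 61, 61))
110 (((488.68505859375, 221.72579956054688), (60.835243225097656, 62.74837112426758), 88.74755859375), (288, 149, 63, 62))
white (((513.560302734375, 219.74237060546875), (186.5243377685547, 167.94590759277344), 0.05812550336122513), (240, 110, 155, 176))
[487.71453861 173.51270936  59.6073652 ] [487.95786803 273.40415985  58.09939169] [448.17796729 223.11259135  59.5007568 ]
```

arm_command --rows '[{"delta_pos":[-17,-180,0],"roll":-1.5,"jaw":100},{"delta_pos":[-17,-180,0],"roll":-1.5,"jaw":100},{"delta_pos":[-17,-180,0],"roll":-1.5,"jaw":100},{"delta_pos":[-17,-180,0],"roll":-1.5,"jaw":100},{"delta_pos":[-34,-375,0],"roll":-3,"jaw":100},{"delta_pos":[-34,-375,0],"roll":-3,"jaw":100},{"delta_pos":[-34,-375,0],"roll":-3,"jaw":100},{"delta_pos":[-34,-375,0],"roll":-3,"jaw":100},{"delta_pos":[-34,-375,0],"roll":-3,"jaw":100},{"delta_pos":[-34,-375,0],"roll":-3,"jaw":100},{"delta_pos":[-34,-375,0],"roll":-3,"jaw":100},{"delta_pos":[-34,-375,0],"roll":-3,"jaw":100},{"delta_pos":[-34,-375,0],"roll":-3,"jaw":100}]'

```text
time_s: 2.67
ee_pos: [528.0, -155.8, 213.9]
ee_rot: [179.9, -0.0, -164.9]
force: [0.3, 0.2, 0.8]
gripper_width: 90.8
gripper_force: 0.0
```

```bash
python3 - <<'E'
from h import *
f=grab('wrist','w2.png'); print(f['state']['ee_pos'],f['state']['ee_rot'])
np.save('w2.npy',f,allow_pickle=True)
E
```

```text
[ 527.96969141 -155.84961749  213.89958076] [ 1.79935524e+02 -2.71227884e-03 -1.64886281e+02]
```

View pics/w2.png

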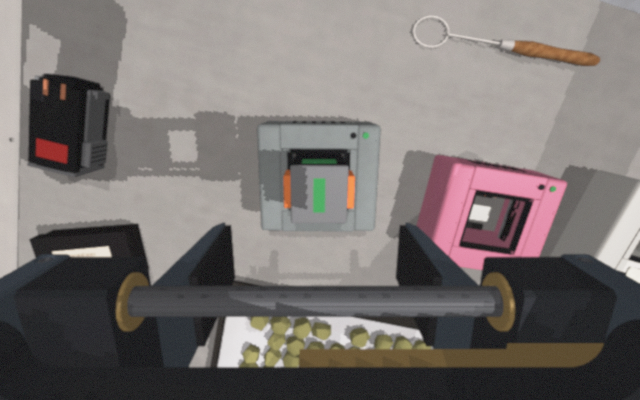

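The wrist close-up confirms the choice: grey charger at (319,177), black pack with green label on its top at (319,192) and orange tabs at (288,190) and (350,190). The spent pack is at left (68,123) and the pink look-alike at right (495,215).

```bash
python3 - <<'E'
from h import *
def edge(f,th,inside,rng,axis,side,z):
    # fit line through gradient extremum along rows/cols with subpixel
    g=cv2.GaussianBlur(cv2.cvtColor(f['img'],cv2.COLOR_BGR2GRAY),(3,3),0).astype(float)
    P=[]
    for a in range(*rng):
        l=g[a,side[0]:side[1]] if axis=='v' else g[side[0]:side[1],a]
        d=np.abs(np.diff(l)); k=d.argmax()
        if d[k]<th: continue
        w=d[max(0,k-1):k+2]; s=side[0]+np.average(np.arange(max(0,k-1),max(0,k-1)+len(w)),weights=w)+.5
        P.append(ray(f,s,a,z)[:2] if axis=='v' else ray(f,a,s,z)[:2])
    P=np.array(P,np.float32); v=cv2.fitLine(P,cv2.DIST_HUBER,0,.01,.01).ravel()
    return v[2:].round(2),np.degrees(np.arctan2(v[1],v[0])).round(2),len(P)
f=np.load('w1.npy',allow_pickle=True).item()
print('printer')
print(edge(f,8,0,(155,260),'v',(244,264),58),edge(f,8,0,(155,260),'v',(374,394),58),edge(f,8,0,(262,378),'h',(122,138),58))
print('well')
for a in[((160,200),'v',(280,297)),((160,200),'v',(343,360)),((298,342),'h',(142,158)),((298,342),'h',(202,214))]: print(edge(f,8,0,a[0],a[1],a[2],58))
f=np.load('w2.npy',allow_pickle=True).item()
print('charger'); 
print(edge(f,5,0,(135,220),'v',(250,270),58),edge(f,5,0,(135,220),'v',(370,388),58),edge(f,5,0,(268,372),'h',(116,132),58),edge(f,5,0,(268,372),'h',(224,238),58))
W=cloud(f); m=(W[...,2]>104)&(W[...,2]<125)&(abs(W[...,0]-523)<60)&(abs(W[...,1]+157)<60); m[240:]=0
print(W[m][:,2].mean(),rect(f,m,112)[0])
hs=cv2.cvtColor(f['img'],cv2.COLOR_BGR2HSV)
o=cv2.inRange(hs,(5,150,120),(18,255,255))>0; o[:, :270]=0;o[:,370:]=0;o[230:]=0
for s in(slice(0,319),slice(319,640)):
    q=np.zeros_like(o);q[:,s]=o[:,s]; v,u=np.nonzero(q); print(u.mean(),v.mean(),u.min(),u.max(),v.min(),v.max(),np.nanmean(W[q],0), rect(f,q,102)[0])
gr=cv2.inRange(hs,(50,120,80),(75,255,255))>0; gr[:170]=0;gr[230:]=0; print('label',rect(f,gr,112))
# pack top grey edges
for a in[((172,212),'h',0)]: pass
print('top edges',edge(f,5,0,(295,345),'h',(158,172),112),edge(f,5,0,(295,345),'h',(216,228),112))
E
```

```text
printer
(array([518.98, 157.39], dtype=float32), np.float32(-1.53), 105) (array([515.79, 285.13], dtype=float32), np.float32(-1.18), 105) (array([438.88, 220.1 ], dtype=float32), np.float32(88.82), 116)
well
(array([489.28, 190.83], dtype=float32), np.float32(-1.28), 40)
(array([484.47, 252.28], dtype=float32), np.float32(-1.11), 40)
(array([457.09, 222.7 ], dtype=float32), np.float32(88.3), 44)
(array([520.26, 225.8 ], dtype=float32), np.float32(89.6), 44)
charger
(array([ 532.55, -211.37], dtype=float32), np.float32(15.39), 85) (array([514.51, -93.7 ], dtype=float32), np.float32(14.9), 85) (array([ 472.05, -177.12], dtype=float32), np.float32(-75.05), 104) (array([ 576.45, -136.01], dtype=float32), np.float32(-78.81), 101)
112.55395460880356 ((521.1212158203125, -153.1866912841797), (50.914756774902344, 50.80052947998047), 15.041484832763672)
286.66497461928935 188.83756345177665 284 289 171 206 [ 526.96681333 -181.27511093  102.16308724] ((526.9512329101562, -181.46041870117188), (31.643999099731445, 4.399602890014648), 13.788207054138184)
350.5444444444444 190.6611111111111 348 353 172 207 [ 514.08200294 -126.99421359  102.33356262] ((513.3001708984375, -127.20169067382812), (31.678775787353516, 4.404393196105957), 16.68060302734375)
label (((522.619873046875, -153.7371063232422), (28.17624855041504, 7.725591659545898), 15.048807144165039), (314, 179, 10, 33))
top edges (array([ 497.91, -161.11], dtype=float32), np.float32(-75.48), 50) (array([ 541.46, -128.4 ], dtype=float32), np.float32(78.13), 6)
```

arm_command --rows '[{"delta_pos":[6,4,40],"roll":0,"jaw":100},{"delta_pos":[6,4,70],"roll":0,"jaw":100},{"delta_pos":[6,4,95],"roll":0,"jaw":100},{"delta_pos":[6,4,110],"roll":0,"jaw":100},{"delta_pos":[6,4,120],"roll":0,"jaw":100},{"delta_pos":[6,4,130],"roll":0,"jaw":100},{"delta_pos":[6,4,136],"roll":0,"jaw":100},{"delta_pos":[6,4,140.5],"roll":0,"jaw":100},{"delta_pos":[6,4,140.5],"roll":0,"jaw":100},{"delta_pos":[6,4,140.5],"roll":0,"jaw":100}]'

```text
time_s: 3.55
ee_pos: [521.7, -155.4, 73.9]
ee_rot: [-180.0, 0.1, -165.0]
force: [0.5, -0.0, -0.4]
gripper_width: 91.3
gripper_force: 0.0
```

arm_command --rows '[{"delta_pos":[0,0,0],"roll":0,"jaw":75},{"delta_pos":[0,0,0],"roll":0,"jaw":70},{"delta_pos":[0,0,0],"roll":0,"jaw":68},{"delta_pos":[0,0,0],"roll":0,"jaw":66},{"delta_pos":[0,0,0],"roll":0,"jaw":64},{"delta_pos":[0,0,0],"roll":0,"jaw":64}]' --squeeze 25

```text
time_s: 4.05
ee_pos: [521.3, -155.3, 73.7]
ee_rot: [180.0, 0.0, -165.0]
force: [-0.6, 1.6, 1.1]
gripper_width: 58.8
gripper_force: 7.1
```

```bash
python3 - <<'E'
from h import *
for i in range(4):
    f=grab('wrist','w3.png'); s=f['state']; print(s['time_s'],s['ee_pos'].round(2),s['force'].round(2),s['torque'].round(3),round(s['gripper_width'],2),round(s['gripper_force'],2),s['qvel'].round(2)[:3])
W=cloud(f); m=(W[...,2]>104)&(W[...,2]<125)&(abs(W[...,0]-523)<50)&(abs(W[...,1]+157)<50)
v,u=np.nonzero(m);print(u.min(),u.max(),v.min(),v.max())
hs=cv2.cvtColor(f['img'],cv2.COLOR_BGR2HSV)
gr=cv2.inRange(hs,(50,120,80),(75,255,255)); r=rect(f,gr>0,112); print(r)
E
```

```text
4.05 [ 521.28 -155.27   73.69] [-0.61  1.64  1.13] [ 0.117  0.146 -0.019] 58.79 7.14 [-0.1   0.1  -0.04]
4.1 [ 521.29 -155.34   73.67] [-0.08  0.2   2.08] [0.18  0.16  0.001] 58.41 7.23 [-0.07 -0.01 -0.07]
4.15 [ 521.32 -155.35   73.67] [0.49 0.42 3.07] [0.178 0.12  0.005] 58.26 7.25 [ 0.04  0.03 -0.03]
4.2 [ 521.33 -155.37   73.71] [-0.27  1.36  2.48] [ 0.203  0.189 -0.067] 58.54 7.26 [-0.05 -0.03  0.05]
211 418 234 339
(((490.3009033203125, -162.66746520996094), (6.324032783508301, 26.81477928161621), 14.963242530822754), (285, 217, 64, 15))
```

View pics/w3.png

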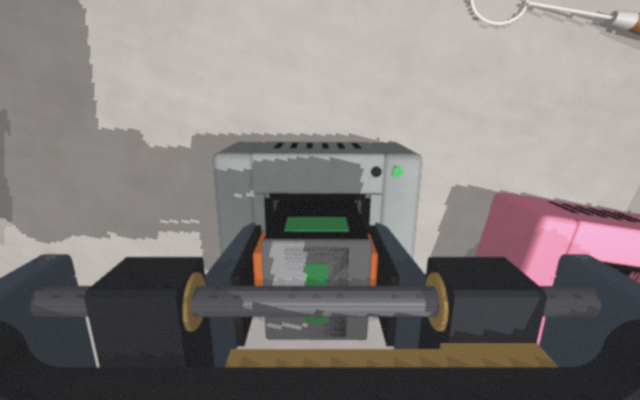

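The wrist view from the grasp pose shows the pack between the fingers, its top front edge at about (317,238) spanning columns 268–366, with orange pads on both sides near (258,260) and (374,260). It is centred in the gripper. I will squeeze now.

arm_command --rows '[{"delta_pos":[0,0,0],"jaw":61,"roll":0},{"delta_pos":[0,0,0],"jaw":58,"roll":0},{"delta_pos":[0,0,0],"jaw":56,"roll":0},{"delta_pos":[0,0,0],"jaw":54,"roll":0},{"delta_pos":[0,0,0],"jaw":52,"roll":0},{"delta_pos":[0,0,0],"jaw":52,"roll":0}]' --squeeze 25

```text
time_s: 4.75
ee_pos: [521.2, -155.0, 73.5]
ee_rot: [180.0, 0.0, -165.0]
force: [-1.4, 4.4, 5.7]
gripper_width: 48.8
gripper_force: 25.0
```

```bash
python3 - <<'E'
from h import *
f=np.load('w2.npy',allow_pickle=True).item()
for g in (f,grab('wrist')):
    R=cv2.cvtColor(g['img'],cv2.COLOR_BGR2GRAY).astype(float); s=g['state']
    x=np.array(s['ee_pos']); print(x.round(2),s['force'].round(2),s['gripper_width'],s['gripper_force'])
    r0,r1=(155,175) if g is f else (228,248)
    for c in (305,315,325,335): print(c,R[r0:r1,c].astype(int))
E
```

```text
[ 527.97 -155.85  213.9 ] [0.29 0.21 0.75] 90.80198565742793 0.0
305 [ 21  30  27  39  60  71  75  73  63  62  96 118 118 111 106 109 119 126
 129 124]
315 [ 27  28  29  33  61  69  77  80  65  61  93 123 140 144 143 146 145 147
 146 146]
325 [ 19  22  26  42  59  72  72  76  64  57  90 123 142 147 149 148 148 148
 148 147]
335 [ 30  30  21  33  47  59  68  73  59  56  88 123 142 149 148 150 151 150
 151 147]
[ 521.19 -154.97   73.51] [-1.35  4.38  5.66] 48.80896369803595 25.018306374549866
305 [ 83  89  77  61  38  30  23  32  28  33  52  76  87 101 103 106 106 107
 108 109]
315 [ 85  87  86  60  40  27  31  18  29  23  51  76  91  96 104 104 109 109
 109 110]
325 [ 80  87  81  63  36  26  27  31  26  30  52  76  89  98 105 107 109 103
 102 106]
335 [ 84  86  82  64  39  28  27  31  22  29  48  72  90 102 103 106 108 108
 110 108]
```

arm_command --rows '[{"delta_pos":[0,0,1],"jaw":52,"roll":0},{"delta_pos":[0,0,1.5],"jaw":52,"roll":0},{"delta_pos":[0,0,2],"jaw":52,"roll":0},{"delta_pos":[0,0,2.5],"jaw":52,"roll":0},{"delta_pos":[0,0,3],"jaw":52,"roll":0},{"delta_pos":[0,0,3],"jaw":52,"roll":0}]'

```text
time_s: 5.3
ee_pos: [521.2, -154.9, 71.0]
ee_rot: [180.0, 0.0, -165.0]
force: [-2.1, 3.7, 7.0]
gripper_width: 48.7
gripper_force: 25.0
```

arm_command --rows '[{"delta_pos":[0,0,0.5],"jaw":52,"roll":0},{"delta_pos":[0,0,1],"jaw":52,"roll":0},{"delta_pos":[0,0,1.5],"jaw":52,"roll":0},{"delta_pos":[0,0,1.5],"jaw":52,"roll":0},{"delta_pos":[0,0,1.5],"jaw":52,"roll":0}]'

```text
time_s: 5.72
ee_pos: [521.3, -155.2, 69.3]
ee_rot: [180.0, 0.0, -165.0]
force: [-0.9, 2.5, 6.9]
gripper_width: 49.2
gripper_force: 25.0
```

arm_command --rows '[{"delta_pos":[0,0,-1],"jaw":52,"roll":0},{"delta_pos":[0,0,-2],"jaw":52,"roll":0},{"delta_pos":[0,0,-3],"jaw":52,"roll":0},{"delta_pos":[0,0,-4],"jaw":52,"roll":0},{"delta_pos":[0,0,-5],"jaw":52,"roll":0},{"delta_pos":[0,0,-5.5],"jaw":52,"roll":0},{"delta_pos":[0,0,-5.5],"jaw":52,"roll":0}]'

```text
time_s: 6.3
ee_pos: [521.3, -155.3, 74.5]
ee_rot: [180.0, 0.0, -165.0]
force: [-0.8, 2.6, 4.4]
gripper_width: 49.0
gripper_force: 25.0
```

Free, with the ejector still pushing up. I lift on gently.

arm_command --rows '[{"delta_pos":[0,0,-2],"jaw":52,"roll":0},{"delta_pos":[0,0,-4],"jaw":52,"roll":0},{"delta_pos":[0,0,-7],"jaw":52,"roll":0},{"delta_pos":[0,0,-10],"jaw":52,"roll":0},{"delta_pos":[0,0,-14],"jaw":52,"roll":0},{"delta_pos":[0,0,-18],"jaw":52,"roll":0},{"delta_pos":[0,0,-18],"jaw":52,"roll":0}]'

```text
time_s: 6.88
ee_pos: [521.6, -155.8, 93.1]
ee_rot: [-180.0, 0.0, -165.0]
force: [-0.2, -0.6, -1.8]
gripper_width: 48.8
gripper_force: 25.0
```

arm_command --rows '[{"delta_pos":[0,0,-10],"jaw":52,"roll":0},{"delta_pos":[0,0,-25],"jaw":52,"roll":0},{"delta_pos":[0,0,-45],"jaw":52,"roll":0},{"delta_pos":[0,0,-62],"jaw":52,"roll":0},{"delta_pos":[0,0,-72],"jaw":52,"roll":0},{"delta_pos":[0,0,-72],"jaw":52,"roll":0},{"delta_pos":[0,0,-72],"jaw":52,"roll":0},{"delta_pos":[0,0,-72],"jaw":52,"roll":0}]'

```text
time_s: 7.55
ee_pos: [520.5, -155.2, 163.5]
ee_rot: [179.9, -0.1, -165.0]
force: [-0.8, -0.4, -2.9]
gripper_width: 48.9
gripper_force: 25.0
```

```bash
python3 - <<'E'
from h import *
g=grab('wrist','w4.png'); s=g['state']
R=cv2.cvtColor(g['img'],cv2.COLOR_BGR2GRAY).astype(float); print(s['ee_pos'].round(2),s['force'].round(2),s['gripper_width'])
for c in (285,305,315,325,345): print(c,R[228:248,c].astype(int))
print(R[262,250:385].astype(int))
hs=cv2.cvtColor(g['img'],cv2.COLOR_BGR2HSV); v,u=np.nonzero(cv2.inRange(hs,(50,120,80),(75,255,255))[260:345,280:350]); print(u.mean()+280)
E
```

```text
[ 520.48 -155.19  163.48] [-0.75 -0.4  -2.86] 48.90536945150612
285 [ 83  88  77  57  34  27  27  30  31  39  63  87 110 131 140 150 154 148
 118  71]
305 [ 82  88  85  63  36  27  30  29  30  37  51  79  94 102 105 105 106 103
  77  55]
315 [ 83  89  81  65  36  31  28  34  24  36  51  76  92 103 104 106 106  99
  82  53]
325 [ 88  90  83  63  38  30  29  28  28  35  56  78  90  99 104 105 108 105
  82  60]
345 [ 83  84  81  63  34  23  18  24  30  33  52  75  91 101 105 105 108 103
  83  61]
[ 39  34  34  35  37  35  27  33  33  52  80 100 106 108 108 107 109 111
 123 128 134 134 138 146 154 160 156 160 160 157 157 152 135 100  68  55
  65  65  64  62  65  64  65  60  53  47  51  53  56  51  55  54  42  52
  52  54  57  53  56  54  58  61  59  65  63  63  60  63  63  60  56  55
  59  59  65  61  57  53  53  54  53  53  58  54  54  60  67  71  71  76
  75  72  70  74  77  74  88 101 107 108 109 107 109 108 108 106 108 105
 106 107 107 108 108 111 108 108 105 102  94  74  48  38  32  32  36  39
  38  32  37  30  38  45  58  62  64]
314.23135755258124
```

View pics/w4.png

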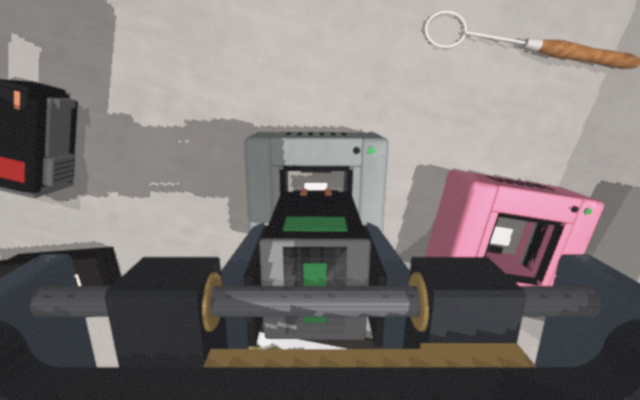

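The wrist view shows the pack held upright and unshifted, front top edge at row 238, centred at column 315, clear above the charger at (317,160).

```bash
python3 - <<'E'
from h import *
import copy
g=grab('wrist'); g['state']=dict(g['state']); g['state']['ee_pos']=np.zeros(3); g['state']['ee_rot']=np.array([180.,0,180]) # tool x=-x, y=+y
for z in (38.5,): print('front',ray(g,315,238.7,z),'L',ray(g,259.3,262,z),'R',ray(g,370.8,262,z))
f=np.load('w2.npy',allow_pickle=True).item(); s=f['state'];
f['state']['ee_pos']=np.zeros(3); f['state']['ee_rot']=np.array([180.,0,180])
print('w2 front',ray(f,320,164.8,112-213.9))
E
```

```text
front [-25.2267427    0.34432925  38.5       ] L [-14.2135692  -24.05437838  38.5       ] R [-14.17387343  24.76532823  38.5       ]
w2 front [ -30.69996723    4.45906596 -101.9       ]
```

arm_command --rows '[{"delta_pos":[-3,15,0],"roll":0.2,"jaw":52},{"delta_pos":[-8,45,0],"roll":0.4,"jaw":52},{"delta_pos":[-13,75,0],"roll":0.7,"jaw":52},{"delta_pos":[-19,105,0],"roll":1,"jaw":52},{"delta_pos":[-24,135,0],"roll":1.2,"jaw":52},{"delta_pos":[-30,165,0],"roll":1.5,"jaw":52},{"delta_pos":[-35,195,0],"roll":1.7,"jaw":52},{"delta_pos":[-40,225,0],"roll":2,"jaw":52},{"delta_pos":[-46,255,0],"roll":2.3,"jaw":52},{"delta_pos":[-51,285,0],"roll":2.6,"jaw":52},{"delta_pos":[-57,315,0],"roll":2.9,"jaw":52},{"delta_pos":[-62,345,0],"roll":3.1,"jaw":52},{"delta_pos":[-65,363,0],"roll":3.2,"jaw":52},{"delta_pos":[-66.4,370,0],"roll":3.25,"jaw":52},{"delta_pos":[-66.4,372.4,0],"roll":3.25,"jaw":52},{"delta_pos":[-66.4,372.4,0],"roll":3.25,"jaw":52},{"delta_pos":[-66.4,372.4,0],"roll":3.25,"jaw":52},{"delta_pos":[-66.4,372.4,0],"roll":3.25,"jaw":52},{"delta_pos":[-66.4,372.4,0],"roll":3.25,"jaw":52}]'

```text
time_s: 9.23
ee_pos: [489.1, 220.4, 164.5]
ee_rot: [-180.0, 0.0, 178.7]
force: [-0.4, -0.4, -1.9]
gripper_width: 48.7
gripper_force: 25.0
```

```bash
python3 - <<'E'
from h import *
g=grab('wrist','w5.png'); s=g['state']; print(s)
np.save('w5.npy',g,allow_pickle=True); 
g=grab('wrist');print(g['state']['ee_pos'])
E
```

```text
{'time_s': 9.2333, 'qpos': array([ 2.30355317e+01,  1.69947089e+01,  9.91095031e+01, -1.13113665e-02,
        6.38988039e+01, -6.56417350e+01]), 'qvel': array([ 0.12094283, -0.07039691, -0.1029711 ,  0.15368878,  0.00956993,
        0.09818539]), 'effort': array([ 1.25756669e-01, -3.94313478e+01, -2.23773730e+01,  2.20058770e-03,
        8.28866567e-02, -2.20985603e-03]), 'ee_pos': array([489.08903317, 220.39579874, 164.48349375]), 'ee_rot': array([-1.79989503e+02,  1.44147370e-03,  1.78682244e+02]), 'force': array([-0.40857709, -0.36747096, -1.87645542]), 'torque': array([-0.00943977,  0.03319517, -0.04873398]), 'gripper_force': 24.99936749227345, 'gripper_width': 48.71135828601956}
[489.08796536 220.54236241 164.50249076]
```

View pics/w5.png

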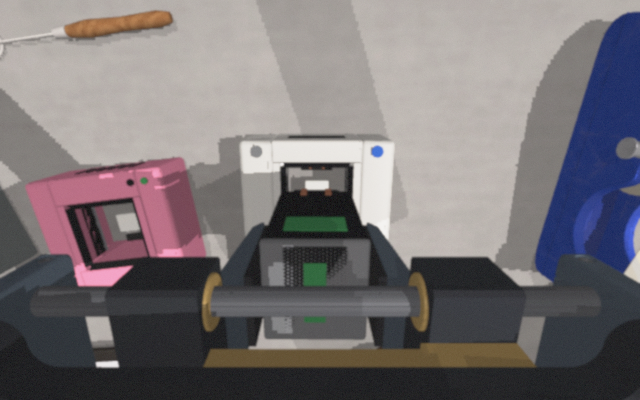

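The pack hangs over the printer's well, whose front bevel is visible at rows 165–185, columns 281–352. It looks aligned.

```bash
python3 - <<'E'
from h import *
f=np.load('w5.npy',allow_pickle=True).item()
g=cv2.GaussianBlur(cv2.cvtColor(f['img'],cv2.COLOR_BGR2GRAY),(3,3),0).astype(float)
def sub(l,o):
    d=np.abs(np.diff(l));k=d.argmax();w=d[max(k-1,0):k+2];return o+np.average(np.arange(max(k-1,0),max(k-1,0)+len(w)),weights=w)+.5
def row(v,a,b): return ray(f,sub(g[v,a:b],a),v,58)[:2].round(2)
def col(u,a,b): return ray(f,u,sub(g[a:b,u],a),58)[:2].round(2)
for v in(170,176,182): print('well',row(v,270,290),row(v,344,362),'body',row(v,232,250),row(v,384,402))
for u in(295,315,338): print('front',col(u,155,172),'body',col(u,130,146))
print(env.state()['ee_pos'])
E
```

```text
well [462.92 191.21] [464.39 252.65] body [462.14 158.39] [465.2  286.25]
well [468.1  191.58] [469.56 252.67] body [467.3  157.92] [470.37 286.37]
well [473.32 191.37] [474.78 252.61] body [472.51 157.51] [475.58 285.95]
front [456.8  204.43] body [433.82 205.38]
front [457.18 221.17] body [438.18 221.62]
front [457.64 240.41] body [438.64 240.49]
[489.09943761 220.69505011 164.5272946 ]
```

arm_command --rows '[{"delta_pos":[0,0,8],"roll":0,"jaw":52},{"delta_pos":[0,0,20],"roll":0,"jaw":52},{"delta_pos":[0,0,32],"roll":0,"jaw":52},{"delta_pos":[0,0,40],"roll":0,"jaw":52},{"delta_pos":[0,0,45],"roll":0,"jaw":52},{"delta_pos":[0,0,45],"roll":0,"jaw":52},{"delta_pos":[0,0,45],"roll":0,"jaw":52},{"delta_pos":[0,0,45],"roll":0,"jaw":52},{"delta_pos":[0,0,45],"roll":0,"jaw":52},{"delta_pos":[0,0,45],"roll":0,"jaw":52}]'

```text
time_s: 10.17
ee_pos: [489.3, 221.7, 120.0]
ee_rot: [180.0, 0.1, 178.8]
force: [-0.5, 0.1, -2.3]
gripper_width: 49.0
gripper_force: 25.0
```

arm_command --rows '[{"delta_pos":[0.5,-0.4,2],"roll":0,"jaw":52},{"delta_pos":[0.5,-0.4,4],"roll":0,"jaw":52},{"delta_pos":[0.5,-0.4,5],"roll":0,"jaw":52},{"delta_pos":[0.5,-0.4,6],"roll":0,"jaw":52},{"delta_pos":[0.5,-0.4,7],"roll":0,"jaw":52},{"delta_pos":[0.5,-0.4,8],"roll":0,"jaw":52},{"delta_pos":[0.5,-0.4,9],"roll":0,"jaw":52},{"delta_pos":[0.5,-0.4,10],"roll":0,"jaw":52},{"delta_pos":[0.5,-0.4,10],"roll":0,"jaw":52}]'

```text
time_s: 10.92
ee_pos: [488.3, 221.0, 109.2]
ee_rot: [-180.0, -0.0, 178.8]
force: [-0.8, -1.0, -2.0]
gripper_width: 48.5
gripper_force: 25.0
```

arm_command --rows '[{"delta_pos":[0,0,0.7],"roll":0,"jaw":52},{"delta_pos":[0,0,1.4],"roll":0,"jaw":52},{"delta_pos":[0,0,2.1],"roll":0,"jaw":52},{"delta_pos":[0,0,2.8],"roll":0,"jaw":52},{"delta_pos":[0,0,3.5],"roll":0,"jaw":52},{"delta_pos":[0,0,4],"roll":0,"jaw":52}]'

```text
time_s: 11.42
ee_pos: [488.4, 221.1, 105.4]
ee_rot: [180.0, 0.0, 178.8]
force: [0.0, -0.3, -2.5]
gripper_width: 49.1
gripper_force: 25.0
```

arm_command --rows '[{"delta_pos":[0,0,1.5],"roll":0,"jaw":52},{"delta_pos":[0,0,3],"roll":0,"jaw":52},{"delta_pos":[0,0,4.5],"roll":0,"jaw":52},{"delta_pos":[0,0,6],"roll":0,"jaw":52},{"delta_pos":[0,0,7.5],"roll":0,"jaw":52},{"delta_pos":[0,0,9],"roll":0,"jaw":52},{"delta_pos":[0,0,10.5],"roll":0,"jaw":52},{"delta_pos":[0,0,12],"roll":0,"jaw":52},{"delta_pos":[0,0,13.5],"roll":0,"jaw":52},{"delta_pos":[0,0,15],"roll":0,"jaw":52}]'

```text
time_s: 12.25
ee_pos: [488.4, 221.1, 90.3]
ee_rot: [180.0, 0.0, 178.8]
force: [1.7, 0.3, -2.2]
gripper_width: 48.6
gripper_force: 25.0
```

arm_command --rows '[{"delta_pos":[0,0,1],"roll":0,"jaw":52},{"delta_pos":[0,0,2],"roll":0,"jaw":52},{"delta_pos":[0,0,3],"roll":0,"jaw":52},{"delta_pos":[0,0,4],"roll":0,"jaw":52},{"delta_pos":[0,0,4],"roll":0,"jaw":52}]'

```text
time_s: 12.67
ee_pos: [488.3, 221.0, 86.3]
ee_rot: [-180.0, -0.0, 178.8]
force: [-0.3, -0.1, -1.4]
gripper_width: 48.8
gripper_force: 25.0
```

arm_command --rows '[{"delta_pos":[0,0,1],"roll":0,"jaw":52},{"delta_pos":[0,0,2],"roll":0,"jaw":52},{"delta_pos":[0,0,3],"roll":0,"jaw":52},{"delta_pos":[0,0,4],"roll":0,"jaw":52},{"delta_pos":[0,0,4],"roll":0,"jaw":52}]'

```text
time_s: 13.08
ee_pos: [488.6, 221.1, 82.8]
ee_rot: [180.0, 0.0, 178.8]
force: [-0.8, 0.2, 2.8]
gripper_width: 48.8
gripper_force: 25.0
```

arm_command --rows '[{"delta_pos":[0,0,1],"roll":0,"jaw":52},{"delta_pos":[0,0,2],"roll":0,"jaw":52},{"delta_pos":[0,0,3],"roll":0,"jaw":52},{"delta_pos":[0,0,4],"roll":0,"jaw":52},{"delta_pos":[0,0,5],"roll":0,"jaw":52},{"delta_pos":[0,0,5],"roll":0,"jaw":52}]'

```text
time_s: 13.58
ee_pos: [488.6, 221.2, 77.4]
ee_rot: [180.0, 0.0, 178.8]
force: [-1.8, -0.8, 4.7]
gripper_width: 48.9
gripper_force: 25.0
```

arm_command --rows '[{"delta_pos":[0,0,0.5],"roll":0,"jaw":52},{"delta_pos":[0,0,1],"roll":0,"jaw":52},{"delta_pos":[0,0,1.5],"roll":0,"jaw":52},{"delta_pos":[0,0,2],"roll":0,"jaw":52},{"delta_pos":[0,0,2],"roll":0,"jaw":52}]'

```text
time_s: 14.0
ee_pos: [488.6, 221.1, 75.5]
ee_rot: [180.0, 0.0, 178.8]
force: [-0.4, -0.0, 4.7]
gripper_width: 49.3
gripper_force: 25.0
```

arm_command --rows '[{"delta_pos":[0,0,0.5],"roll":0,"jaw":52},{"delta_pos":[0,0,1],"roll":0,"jaw":52},{"delta_pos":[0,0,1],"roll":0,"jaw":52},{"delta_pos":[0,0,1],"roll":0,"jaw":52}]'

```text
time_s: 14.33
ee_pos: [488.6, 221.2, 74.6]
ee_rot: [180.0, 0.0, 178.8]
force: [-0.4, -1.0, 4.8]
gripper_width: 48.9
gripper_force: 25.0
```

arm_command --rows '[{"delta_pos":[0,0,0.4],"roll":0,"jaw":52},{"delta_pos":[0,0,0.8],"roll":0,"jaw":52},{"delta_pos":[0,0,1],"roll":0,"jaw":52},{"delta_pos":[0,0,1],"roll":0,"jaw":52}]'

```text
time_s: 14.67
ee_pos: [488.6, 221.2, 73.6]
ee_rot: [180.0, 0.0, 178.8]
force: [-1.0, -1.0, 6.1]
gripper_width: 48.7
gripper_force: 25.0
```

arm_command --rows '[{"delta_pos":[0,0,0.4],"roll":0,"jaw":52},{"delta_pos":[0,0,0.8],"roll":0,"jaw":52},{"delta_pos":[0,0,1],"roll":0,"jaw":52},{"delta_pos":[0,0,1],"roll":0,"jaw":52}]'

```text
time_s: 15.0
ee_pos: [488.6, 221.2, 72.7]
ee_rot: [180.0, 0.0, 178.8]
force: [-0.7, -0.9, 5.6]
gripper_width: 48.8
gripper_force: 25.0
```

arm_command --rows '[{"delta_pos":[0,0,0.3],"roll":0,"jaw":52},{"delta_pos":[0,0,0.6],"roll":0,"jaw":52},{"delta_pos":[0,0,0.8],"roll":0,"jaw":52},{"delta_pos":[0,0,0.8],"roll":0,"jaw":52}]'

```text
time_s: 15.33
ee_pos: [488.6, 221.2, 72.0]
ee_rot: [180.0, 0.0, 178.8]
force: [-0.8, -0.7, 5.8]
gripper_width: 49.2
gripper_force: 25.0
```

arm_command --rows '[{"delta_pos":[0,0,0.3],"roll":0,"jaw":52},{"delta_pos":[0,0,0.6],"roll":0,"jaw":52},{"delta_pos":[0,0,0.8],"roll":0,"jaw":52},{"delta_pos":[0,0,0.8],"roll":0,"jaw":52}]'

```text
time_s: 15.67
ee_pos: [488.6, 221.2, 71.5]
ee_rot: [180.0, 0.0, 178.8]
force: [-2.9, -0.6, 9.2]
gripper_width: 49.1
gripper_force: 25.0
```

arm_command --rows '[{"delta_pos":[0,0,0.3],"roll":0,"jaw":52},{"delta_pos":[0,0,0.5],"roll":0,"jaw":52},{"delta_pos":[0,0,0.5],"roll":0,"jaw":52}]'

```text
time_s: 15.92
ee_pos: [488.6, 221.2, 71.4]
ee_rot: [180.0, 0.0, 178.8]
force: [-2.7, -1.4, 11.6]
gripper_width: 49.4
gripper_force: 25.0
```

At the stop. I release.

arm_command --rows '[{"delta_pos":[0,0,0.2],"roll":0,"jaw":62},{"delta_pos":[0,0,0.2],"roll":0,"jaw":70},{"delta_pos":[0,0,0.2],"roll":0,"jaw":80},{"delta_pos":[0,0,0.2],"roll":0,"jaw":95},{"delta_pos":[0,0,0],"roll":0,"jaw":100},{"delta_pos":[0,0,0],"roll":0,"jaw":100},{"delta_pos":[0,0,0],"roll":0,"jaw":100}]'

```text
time_s: 16.5
ee_pos: [488.3, 221.0, 70.0]
ee_rot: [-180.0, -0.0, 178.8]
force: [0.1, 1.1, 0.1]
gripper_width: 90.8
gripper_force: 0.0
```

arm_command --rows '[{"delta_pos":[0,0,-10],"roll":0,"jaw":100},{"delta_pos":[0,0,-30],"roll":0,"jaw":100},{"delta_pos":[0,0,-60],"roll":0,"jaw":100},{"delta_pos":[0,0,-95],"roll":0,"jaw":100},{"delta_pos":[0,0,-125],"roll":0,"jaw":100},{"delta_pos":[0,0,-140],"roll":0,"jaw":100},{"delta_pos":[0,0,-140],"roll":0,"jaw":100},{"delta_pos":[0,0,-140],"roll":0,"jaw":100},{"delta_pos":[0,0,-140],"roll":0,"jaw":100}]'

```text
time_s: 17.25
ee_pos: [487.6, 220.7, 209.3]
ee_rot: [-180.0, -0.1, 178.8]
force: [-0.4, -0.1, 0.4]
gripper_width: 91.2
gripper_force: 0.0
```

```bash
python3 - <<'E'
from h import *
f=grab('wrist','w6.png'); W=cloud(f); print(f['state']['ee_pos'],f['state']['force'])
m=(W[...,2]>90)&(W[...,2]<130)&(abs(W[...,0]-489)<34)&(abs(W[...,1]-221)<40); m[240:]=0
print(np.median(W[m][:,2]),np.median(W[190:205,305:330,2]),rect(f,m,106))
hs=cv2.cvtColor(f['img'],cv2.COLOR_BGR2HSV)
o=cv2.inRange(hs,(5,150,120),(18,255,255))>0; o[:, :270]=0;o[:,370:]=0;o[230:]=0
for s in(slice(0,319),slice(319,640)):
    q=np.zeros_like(o);q[:,s]=o[:,s]; v,u=np.nonzero(q); print(u.min(),u.max(),np.nanmean(W[q],0), rect(f,q,96)[0])
E
```

```text
[487.59859989 220.73544943 209.32143775] [-0.40286191 -0.12844958  0.35994504]
115.30842220970858 nan (((489.5111083984375, 221.17857360839844), (61.58823013305664, 56.41320037841797), 88.71971893310547), (280, 170, 73, 64))
281 286 [486.77956806 193.975661   104.93878672] ((489.05755615234375, 192.74615478515625), (4.4070353507995605, 33.299442291259766), 87.30058288574219)
346 351 [488.35272008 249.20105331 104.92727028] ((490.3507995605469, 250.29025268554688), (33.32194519042969, 4.425179481506348), 0.22340509295463562)
```

View pics/w6.png

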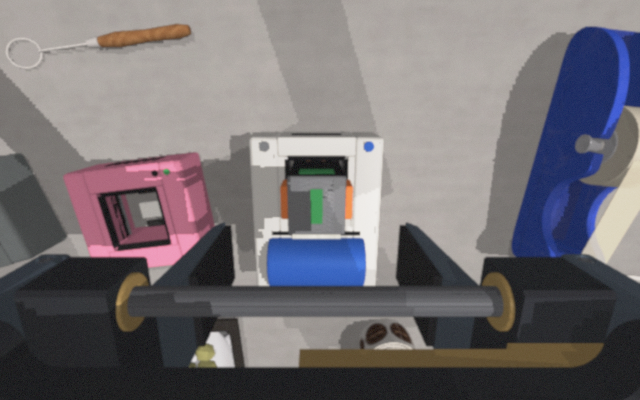

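The pack stands in the printer's well at (316,205), with both orange tabs sprung out at (284,203) and (349,200). Its top is at about 115 mm, which puts the underside near 21 mm: the latched height, not the raised one. The gripper is clear.

```bash
python3 -c "
from workcell import env
print(env.job_done())"
```

```text
the job is handed in; nothing more can be done
None
```

The charged battery is out of the charger and in the printer's well, and the job is handed in. The final camera check put it at its latched height with both tabs out and the gripper clear, but the hand-in returned no verdict.

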